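# Ring for the checker and show her the red coaster under the magnifier

## Task

Press the desk bell's plunger right down to its stop to call the checker, then lift the red lacquer coaster out of the plate rack and hold it up in the air for her in front of the ring-light magnifier: centred on the lens, about 15 cm from the glass on its lit side, painted face towards the glass and square to it. Let the bell come back up, do not bump the lamp, and leave the black coasters and the other ware where they are. The program finishes while the gripper is still holding the coaster steady there.

Things in the scene. Friction and masses are not known exactly. Their poses are not given: they have to be found in the camera images.
- red_coaster: Red lacquer coaster: flat round disc, 120 mm across, 9 mm thick, about 90 g, on edge in one of the rack's four slots, within 4 degrees of upright. Origin at the disc's centre (75 mm above the table in the rack; rim top at 135 mm). Its x axis is square to the disc and points out of the painted face (gold rings and dots; the back is plain); in the rack it looks along the rack's +x.
- rack: Wooden plate rack fixed to the table, 266 x 115 mm, origin under its middle. Four slots along its x axis at -90, -30, 30, 90 mm; the coasters stand on edge there, square to x, 51 mm clear between neighbours. Each slot is a 12.5 mm gap between thin dowels, 72 mm high, at y = +-35 mm. Which slot holds the red one changes.
- bell_top (a point): Top of the desk bell's plunger: a steel cap of 18 mm diameter, 63 mm above the table, in the middle of a chromed dome 82 mm across and 46 mm high. z up. The bell is fixed to the table.
- bell_plunger (a joint): The bell's plunger in m: 0 = up (at rest), 0.007 = down on its stop. It goes straight down; the spring needs 1.4 N to start and about 4 N at the stop, and brings it back up.
- lens (a point): Centre of the glass of the ring-light magnifier, 270 mm above the table. +x runs along the lens axis into the lamp, away from the work; the lit front looks along -x, towards the robot and 14 to 32 degrees downward. z is the head's up, y level. The head is a white ring 170 mm across, 36 mm thick (its front rim 18 mm before the glass); the glass is 122 mm across.
- lamp: Stand of the magnifier, fixed to the table: white round foot 170 mm across and 26 mm high, thin post and a steel fork that carries the head at both sides (knobs reach 118 mm out from the lens centre). Origin under the foot's middle, straight below the lens; its x axis is the level direction of the lens axis.
- lamp_head (a joint): Downward tilt of the magnifier's head in rad: 0 = lens looks level, 0.3 = lens looks 0.3 rad below level. Stiff; stays where it is set.
- black_coaster_1: Black lacquer coaster, same size as the red one, in another slot of the rack; leave alone. Origin at its centre, x axis out of its face.
- black_cup: Black lacquer cup, open, 72 mm across, 85 mm high; loose on the table; leave alone. Origin under its base.
- red_bowl: Red lacquer bowl, 110 mm across, 50 mm high; loose on the table; leave alone. Origin under its base.
- lidded_box: Round black box with a knobbed lid, 90 mm across, 76 mm high; loose on the table; leave alone. Origin under its base.
- lacquer_tin: Closed tin, 68 mm across, 90 mm high; loose on the table; leave alone. Origin under its base.
- brush: Paint brush lying flat, 200 mm long; loose on the table; leave alone.
- black_coaster_2: Black lacquer coaster, same size as the red one, in another slot of the rack; leave alone. Origin at its centre, x axis out of its face.
- black_coaster_3: Black lacquer coaster, same size as the red one, in another slot of the rack; leave alone. Origin at its centre, x axis out of its face.

How it is judged:
By the outcome, as a careful person would: the job done as asked, in the order asked, and still so for the second after the job is handed in, while the arm keeps its last pose, push and grip.
It also fails if it takes over 43 s, if anything falls off the work surface, if the arm or the gripper's body presses on something with over 40 N, if the wrist force passes 120 N, or if a joint passes its speed limit or range.

## Robot

A 6-joint arm with a two-finger parallel gripper is mounted at the origin on the work surface. World frame = base frame: x ahead of the robot, y to its left, z up, the work surface at z = 0. Lengths are in mm, angles in rad, forces in N, time in s.
With the tool pointing down it reaches from about 350 to 775 mm from the base axis. Payload 7.3 kg.
Tool frame: the origin (TCP) lies midway between the tips of the shut fingers; the grasp point (between the pads) lies 19 mm behind it (bot.grip_point_offset is the distance from the TCP to the grasp point, in mm); z points along the fingers, y is the direction in which the jaws open and shut (so a half turn about z gives the same grasp; the last joint's range is limited). The gripper opens to 92 mm and grips with 3 to 60 N. Pads are 19 mm wide; open, the fingers measure 130 mm over their backs; the gripper's body (75 mm by 190 mm) begins 47 mm behind the grasp point.
Start: joints at [-1.422, 0.342, 1.524, -0, 1.275, -0.146], TCP at [152.56, -502.365, 226.741] pointing down, gripper open.
Joint ranges: [-2.53, 2.53], [-0.77, 2.02], [0.04, 2.7], [-1, 4.14], [0.28, 2.66], [-3.11, 3.11]. Speed limits (rad/s): [2.57, 2.57, 3.14, 3.14, 3.14, 3.14].

## Interface

Orientations are given as a rotation vector (axis times angle).
In Python, from workcell import bot gives the robot as it stands. The module is installed in compiled form; this text tells all that it offers.
- The arm moves only by the shell command python3 -m creep 'ROWS'. ROWS is JSON, a list of rows, each an object with "dp": the shift along the tool's x, y, z in mm, a list of three; "twist": the turn, a rotation vector about the tool's x, y, z in degrees, a list of three; "grip": the opening, from 0 (shut) to 1 (fully open). In form: [{"dp": [x, y, z], "twist": [rx, ry, rz], "grip": grip}, ...]. A call has 1 to 8 rows; each row shifts and turns the commanded pose from where the row before left it, along the tool's axes as they then stand; what a row does not reach is not made up. A row lasts 1/12 s, in which the tool goes at most 41.7 mm and 7.16 degrees, less where a joint would pass 70% of its speed; a pose out of reach is approached as far as the arm can. A call is refused whole if a number of a shift passes 41.7 or a number of a turn 7.16, either way. A call with a gripper value outside its range is refused whole. The fingers move at their own pace and stop on an object; the grip force is fixed at half the most. Time passes only in rows, so rows that do not move let the fingers close. It gives the time, the measured TCP pose, the force and the opening at its end, in the units of the state.
- bot.get_state(): the state, without advancing time (a new reading comes with each control period).
- bot.snapshot(name): name is "scene" or "side" or "wrist"; returns a dict with "color" (400x640x3 uint8, blue, green, red), "range_z" (400x640 float32, mm along the optical axis (not along the pixel's ray), 0 where there is no reading), "fx", "fy", "cx", "cy" (pixels), "origin" and "attitude" of the camera in the world. Camera axes: x right, y up, looking along -z (the intrinsics and any distortion apply to the point x, -y, -z); pixel columns grow to the right and rows downward; lengths in mm; the calibration is good to about 2 mm. The wrist camera is an equidistant fisheye: a pixel r from the principal point sees the ray r / f radians off the axis. A picture is of the moment at which its call begins.
- bot.hand_in(): hands the job in, once; it reports no verdict.
Trained networks look in a picture, given as the dict that the camera call returned (one of the last four; its "shot" number tells which), for a name from the list of things; names that differ only in an ending like _2 or _b are one class to them, and where a whole thing is asked for, a point or a joint stands for the part that bears it (a point fixed in the world has none). Each returns a list of dicts, best first, with "p" (0 to 1); they miss things now and then, are a little off and sometimes report something else, mostly with a low value. They report only what shows in the picture. A call takes as long as a camera call.
- bot.outline_of(label, picture): "region" (400x640 bool, what is visible of it).
- bot.pinpoint(label, picture): "centre" ([x, y, z] in mm, in world coordinates, good to about 4 mm: a listed point, or the origin of a listed thing).
The state is a dict: "t": time; "joints": joint angles; "dq": joint speeds; "joint_torque": joint torques, N m; "tool_pos": TCP position; "ee_rot": TCP orientation; "contact_force": force on the tool from outside, world axes, zero at the start; "wrist_torque": the same for the moment, N m; "gripper_width": finger opening in mm.
Only numpy, scipy, OpenCV 4.12 (cv2) and the standard library are available. Lean on these libraries where they do the work, as an engineer would, in place of code of your own. Each camera call takes 0.05 s, during which the arm holds its last target. There are 200 camera calls.

## Working session

There is one attempt and no reset: what is moved stays moved. The work goes in short steps, Python scripts to look and compute and a shell command to move; the robot and the scene stay as the last step left them, time stands still between calls to the robot, and variables do not carry over. Pictures are saved under pics/ and viewed, about 8 in all and at most 12, crops included, and the job is handed in when it is done.

```bash
mkdir -p pics; cat > h.py <<'E'
import numpy as np, cv2
from scipy.spatial.transform import Rotation as R
from workcell import bot
def rot(a):
    a=np.array(a,float)
    return a if a.shape==(3,3) else (R.from_rotvec(a).as_matrix() if a.size==3 else R.from_quat(a).as_matrix())
def cloud(p):
    z=p["range_z"]; v,u=np.mgrid[:400,:640]
    x=(u-p["cx"])/p["fx"]; y=(v-p["cy"])/p["fy"]
    c=np.stack([x*z,-y*z,-z],-1)
    return c@rot(p["attitude"]).T+np.array(p["origin"]), z>0
E
python3 - <<'E'
from h import *
s=bot.get_state(); print({k:np.round(v,3).tolist() for k,v in s.items()})
for n in ["scene","side"]:
    p=bot.snapshot(n); cv2.imwrite(f"pics/{n}.png",p["color"])
    print(n,{k:np.round(p[k],3).tolist() for k in p if k not in("color","range_z")})
    for l in ["red_coaster","rack","bell_top","lens","lamp","black_coaster_1","black_cup","red_bowl","lidded_box","lacquer_tin","brush"]:
        r=bot.pinpoint(l,p)
        print(l,[(round(float(d["p"]),2),np.round(d["centre"]).tolist()) for d in r[:4]])
print(bot.get_state()["t"])
E
```

```text
{'t': 0.0, 'joints': [-1.422, 0.343, 1.525, 0.0, 1.275, -0.146], 'dq': [0.0, -0.001, 0.0, -0.0, -0.0, -0.001], 'joint_torque': [0.001, -43.123, -24.423, 0.072, 0.056, -0.0], 'tool_pos': [152.478, -501.957, 226.034], 'ee_rot': [-3.106, -0.461, -0.0], 'contact_force': [-1.001, -0.3, -0.117], 'wrist_torque': [0.014, -0.045, -0.022], 'gripper_width': 91.57}
scene {'fx': 368.613, 'fy': 368.613, 'cx': 320.712, 'cy': 203.011, 'origin': [1227.177, 9.582, 884.168], 'attitude': [0.612, 0.649, 1.488], 'shot': 1}
red_coaster [(0.59, [626.0, -257.0, 72.0])]
rack [(0.56, [534.0, -248.0, 0.0])]
bell_top [(0.38, [425.0, 132.0, 62.0])]
lens [(0.55, [674.0, 211.0, 269.0])]
lamp [(0.66, [678.0, 206.0, -0.0]), (0.33, [533.0, -249.0, -1.0]), (0.28, [417.0, 460.0, -2.0])]
black_coaster_1 [(0.98, [567.0, -252.0, 76.0]), (0.83, [447.0, -244.0, 75.0]), (0.77, [501.0, -246.0, 74.0])]
black_cup [(0.84, [748.0, 39.0, 1.0]), (0.21, [597.0, -461.0, 1.0])]
red_bowl [(0.89, [598.0, -460.0, 0.0])]
lidded_box [(0.86, [341.0, -457.0, 3.0])]
lacquer_tin [(0.68, [325.0, 266.0, -2.0])]
brush [(0.85, [418.0, 460.0, 0.0])]
side {'fx': 437.614, 'fy': 437.614, 'cx': 321.349, 'cy': 199.771, 'origin': [164.643, -1200.178, 942.718], 'attitude': [1.014, -0.135, -0.268], 'shot': 2}
red_coaster [(0.58, [624.0, -252.0, 76.0])]
rack [(0.57, [530.0, -250.0, 3.0])]
bell_top []
lens [(0.9, [670.0, 206.0, 270.0])]
lamp [(0.73, [676.0, 208.0, -2.0])]
black_coaster_1 [(0.89, [564.0, -257.0, 73.0]), (0.71, [504.0, -250.0, 76.0]), (0.68, [444.0, -248.0, 74.0])]
black_cup [(0.57, [746.0, 35.0, 1.0])]
red_bowl [(0.87, [596.0, -463.0, 2.0])]
lidded_box [(0.88, [344.0, -461.0, -0.0])]
lacquer_tin [(0.68, [326.0, 269.0, -0.0]), (0.48, [341.0, -462.0, -0.0])]
brush []
1.2
```

View pics/scene.png

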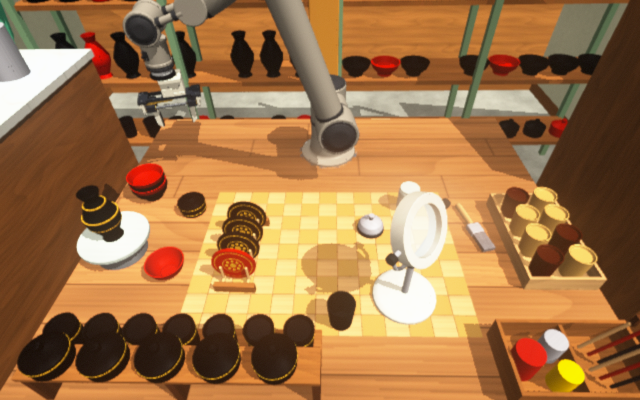

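View pics/side.png

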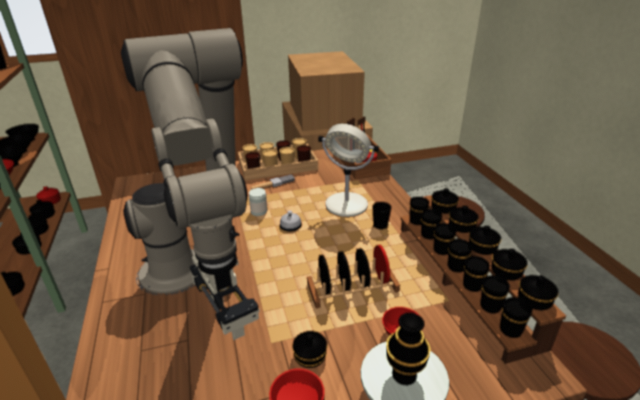

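Scene: red coaster at (233,262), the front slot (+x end), painted face to the camera; bell at (370,226), lamp head at (418,230). Side: lens front at (348,145), coasters around (323–382, 268). Now I'll fit the geometry from depth.

```bash
python3 - <<'E'
from h import *
def plane(P):
    best=None;rng=np.random.default_rng(0)
    for _ in range(400):
        a=P[rng.choice(len(P),3,False)]; n=np.cross(a[1]-a[0],a[2]-a[0]); l=np.linalg.norm(n)
        if l<50: continue
        n/=l; m=abs((P-a[0])@n)<3
        if best is None or m.sum()>best.sum(): best=m
    Q=P[best]; c=Q.mean(0); n=np.linalg.svd(Q-c,full_matrices=False)[2][2]
    return c,n,best
for nme in ["scene","side"]:
    p=bot.snapshot(nme); C,ok=cloud(p)
    for l in ["red_coaster","lens"]:
        r=bot.outline_of(l,p)
        if not r: print(nme,l,"none"); continue
        m=r[0]["region"]&ok; P=C[m]
        if l=="lens": P=P[P[:,2]>170]
        c,n,b=plane(P); n=n*np.sign(n[0]); Q=P[b]
        e1=np.cross([0,0,1],n);e1/=np.linalg.norm(e1);e2=np.cross(n,e1)
        uv=(np.c_[(Q-c)@e1,(Q-c)@e2]).astype(np.float32)
        (cx,cy),rad=cv2.minEnclosingCircle(uv)
        pc=np.percentile(uv,[1,99],axis=0)
        print(nme,l,round(float(r[0]["p"]),2),len(P),b.sum(),"c",c.round(1),"n",n.round(3),"yaw/tilt",np.degrees([np.arctan2(n[1],n[0]),np.arcsin(n[2])]).round(1),"circ",(c+cx*e1+cy*e2).round(1),round(rad,1),"pctc",(c+pc.mean(0)@np.stack([e1,e2])).round(1),(pc[1]-pc[0]).round(1),"zmax",Q[:,2].max().round(1))
    d=np.hypot(C[...,0]-425,C[...,1]-132)
    m=ok&(d<60)&(C[...,2]>30)&(C[...,2]<75); P=C[m]
    print("bell",len(P),P[:,:2].min(0).round(1),P[:,:2].max(0).round(1)); k=P[P[:,2]>54]
    print("cap",len(k),k.mean(0).round(1) if len(k) else "",k[:,2].max() if len(k) else "")
    print([np.round(d["centre"],1).tolist()+[round(float(d["p"]),2)] for d in bot.pinpoint("bell_top",p)[:2]])
    print("lens",[np.round(d["centre"],1).tolist() for d in bot.pinpoint("lens",p)[:1]],"lamp",[np.round(d["centre"],1).tolist() for d in bot.pinpoint("lamp",p)[:1]])
print(bot.get_state()["t"])
E
```

```text
scene red_coaster 0.92 1003 879 c [ 628.9 -253.5   81.9] n [ 0.999 -0.033  0.001] yaw/tilt [-1.9  0.1] circ [ 629.  -253.6   75.3] 62.4 pctc [ 628.9 -254.1   76.6] [111.2 115.7] zmax 137.6
scene lens 0.58 3570 1409 c [688.6 212.8 283.7] n [0.596 0.68  0.426] yaw/tilt [48.8 25.2] circ [685.2 218.9 278.7] 85.9 pctc [685.7 217.7 279.9] [162.6 162.8] zmax 355.3
bell 306 [397.7  99.8] [467.1 170.2]
cap 22 [429.8 135.3  63.3] 66.07830368600605
[[425.6, 134.6, 66.1, 0.47]]
lens [[328.5, 271.9, -0.8]] lamp []
side red_coaster 0.95 469 386 c [ 617.9 -259.6   84.8] n [ 1.    -0.023 -0.008] yaw/tilt [-1.3 -0.5] circ [ 618.  -254.8   77.4] 62.3 pctc [ 618.  -255.1   80.3] [115.7 109.7] zmax 137.2Traceback (most recent call last):
  File "<stdin>", line 18, in <module>
  File "<stdin>", line 5, in plane
  File "numpy/random/_generator.pyx", line 864, in numpy.random._generator.Generator.choice
ValueError: a must be a positive integer unless no samples are taken
```

Coaster centre comes out near (624,-254,75), yaw about -3°. The back face of the lens head fits to a lens at about (673,207,271), axis yaw about 49° and tilt about 25°. Bell is at about (428,134). I'll head for the bell now, fingers shut, turning the tool to yaw 90°.

```bash
python3 -m creep '[{"dp":[33,-18.7,-1],"twist":[0,0,-6.65],"grip":0},{"dp":[35,-14.7,-1],"twist":[0,0,-6.65],"grip":0},{"dp":[36.5,-10.5,-1],"twist":[0,0,-6.65],"grip":0},{"dp":[37.5,-6.3,-1],"twist":[0,0,-6.65],"grip":0},{"dp":[38,-1.9,-1],"twist":[0,0,-6.65],"grip":0},{"dp":[38,2.5,-1],"twist":[0,0,-6.65],"grip":0},{"dp":[37.4,6.9,-1],"twist":[0,0,-6.65],"grip":0},{"dp":[36.3,11.2,-1],"twist":[0,0,-6.65],"grip":0}]'
python3 -m creep '[{"dp":[34.8,15.3,0],"twist":[0,0,-6.65],"grip":0},{"dp":[32.8,19,0],"twist":[0,0,-6.65],"grip":0},{"dp":[30.3,23,0],"twist":[0,0,-6.65],"grip":0},{"dp":[0,0,0],"twist":[0,0,0],"grip":0},{"dp":[0,0,0],"twist":[0,0,0],"grip":0}]'
```

```text
t: 2.32
tool_pos: [363.4, -280.9, 235.0]
ee_rot: [2.567, 1.811, 0.0]
contact_force: [0.6, -1.0, -0.5]
gripper_width: 43.0
t: 2.73
tool_pos: [441.9, -198.4, 234.6]
ee_rot: [-2.217, -2.226, 0.0]
contact_force: [-0.3, 0.0, 0.6]
gripper_width: 9.5
```

```bash
python3 -m creep '[{"dp":[40,-1.7,12],"twist":[0,0,0],"grip":0},{"dp":[41,-1.7,18],"twist":[0,0,0],"grip":0},{"dp":[41,-1.7,18],"twist":[0,0,0],"grip":0},{"dp":[41,-1.7,18],"twist":[0,0,0],"grip":0},{"dp":[41,-1.7,18],"twist":[0,0,0],"grip":0},{"dp":[41,-1.7,18],"twist":[0,0,0],"grip":0},{"dp":[41,-1.7,18],"twist":[0,0,0],"grip":0},{"dp":[41,-1.7,18],"twist":[0,0,0],"grip":0}]'
python3 -m creep '[{"dp":[5.4,0,6],"twist":[0,0,0],"grip":0},{"dp":[0,0,0],"twist":[0,0,0],"grip":0},{"dp":[0,0,0],"twist":[0,0,0],"grip":0}]'
python3 - <<'E'
from h import *
p=bot.snapshot("wrist"); cv2.imwrite("pics/w1.png",p["color"]); print({k:np.round(p[k],3).tolist() for k in p if k not in("color","range_z")})
for l in ["bell_top","lens"]:
    print(l,[(round(float(d["p"]),2),np.round(d["centre"],1).tolist()) for d in bot.pinpoint(l,p)[:3]])
p=bot.snapshot("scene"); cv2.imwrite("pics/s2.png",cv2.resize(p["color"][150:300,280:480],None,fx=3.5,fy=3.5))
E
```

```text
t: 3.4
tool_pos: [427.8, 107.1, 105.1]
ee_rot: [2.224, 2.218, 0.0]
contact_force: [1.0, -0.5, 0.2]
gripper_width: 0.9
t: 3.65
tool_pos: [428.2, 111.2, 99.6]
ee_rot: [2.221, 2.221, -0.001]
contact_force: [0.8, 0.2, -0.1]
gripper_width: 0.6
{'fx': 309.707, 'fy': 309.707, 'cx': 315.065, 'cy': 197.837, 'origin': [429.423, 188.958, 258.39], 'attitude': [-0.289, 0.001, 0.0], 'shot': 5}
bell_top [(0.95, [425.0, 138.2, 62.9])]
lens []
```

View pics/s2.png

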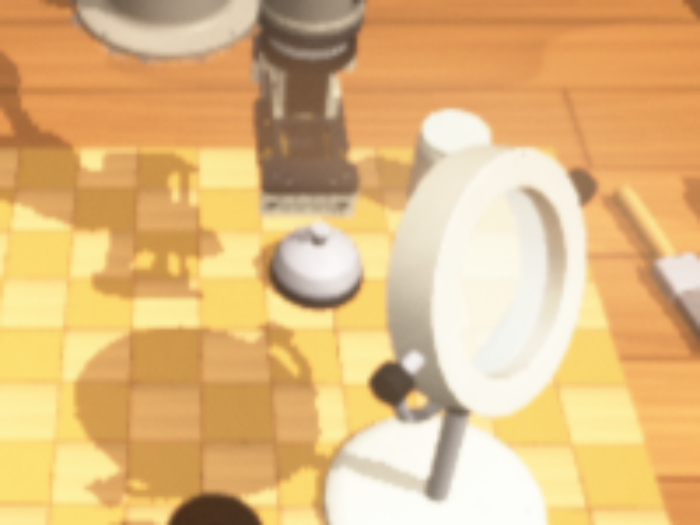

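View pics/w1.png

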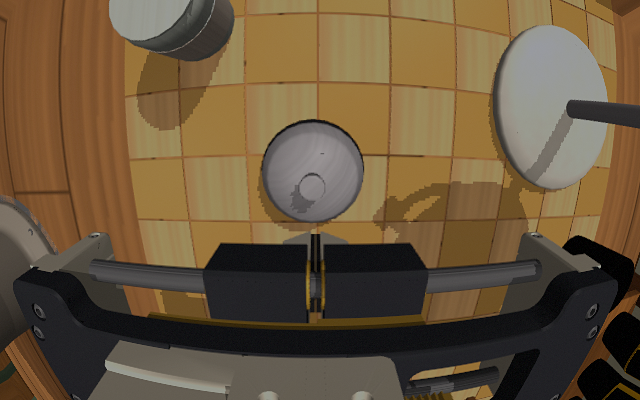

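Wrist: cap at (312,187), which projects to (427,138,63); pinpoint gives (425,138,63). The scene crop agrees: bell just in front of the fingers. I'll move over it and press.

```bash
python3 -m creep '[{"dp":[13,-0.8,8],"twist":[0,0,0],"grip":0},{"dp":[13,-0.8,8],"twist":[0,0,0],"grip":0},{"dp":[0,0,8],"twist":[0,0,0],"grip":0},{"dp":[0,0,8],"twist":[0,0,0],"grip":0},{"dp":[0,0,4],"twist":[0,0,0],"grip":0},{"dp":[0,0,4],"twist":[0,0,0],"grip":0},{"dp":[0,0,0],"twist":[0,0,0],"grip":0},{"dp":[0,0,0],"twist":[0,0,0],"grip":0}]'
```

```text
t: 4.52
tool_pos: [426.4, 137.7, 59.6]
ee_rot: [2.221, 2.222, -0.001]
contact_force: [-0.3, -1.4, 2.5]
gripper_width: 0.3
```

```bash
python3 -m creep '[{"dp":[0,0,2],"twist":[0,0,0],"grip":0},{"dp":[0,0,2],"twist":[0,0,0],"grip":0},{"dp":[0,0,0],"twist":[0,0,0],"grip":0},{"dp":[0,0,0],"twist":[0,0,0],"grip":0}]'
```

```text
t: 4.85
tool_pos: [426.7, 138.0, 56.1]
ee_rot: [2.22, 2.222, 0.0]
contact_force: [-2.3, -2.4, 9.1]
gripper_width: 0.4
```

```bash
python3 -m creep '[{"dp":[0,0,1],"twist":[0,0,0],"grip":0},{"dp":[0,0,0],"twist":[0,0,0],"grip":0},{"dp":[0,0,0],"twist":[0,0,0],"grip":0}]'
```

```text
t: 5.1
tool_pos: [426.7, 138.0, 55.9]
ee_rot: [2.219, 2.222, 0.001]
contact_force: [-5.6, -4.5, 18.9]
gripper_width: 0.4
```

Force rose 10 N for 0.2 mm, so the plunger is on its stop. Lift and head for the rack.

```bash
python3 -m creep '[{"dp":[0,0,-20],"twist":[0,0,0],"grip":0},{"dp":[0,0,-40],"twist":[0,0,0],"grip":0},{"dp":[0,0,-40],"twist":[0,0,0],"grip":0},{"dp":[0,0,-40],"twist":[0,0,0],"grip":0},{"dp":[-35.6,17.9,-8],"twist":[0,0,3],"grip":0},{"dp":[-35.6,17.9,0],"twist":[0,0,0],"grip":0},{"dp":[-35.6,17.9,0],"twist":[0,0,0],"grip":0},{"dp":[-35.6,17.9,0],"twist":[0,0,0],"grip":0}]'
python3 -m creep '[{"dp":[-35.6,17.9,0],"twist":[0,0,0],"grip":0.45},{"dp":[-35.6,17.9,0],"twist":[0,0,0],"grip":0.45},{"dp":[-35.6,17.9,0],"twist":[0,0,0],"grip":0.45},{"dp":[-35.6,17.9,0],"twist":[0,0,0],"grip":0.45},{"dp":[-30,17.9,0],"twist":[0,0,0],"grip":0.45},{"dp":[-10,0,0],"twist":[0,0,0],"grip":0.45},{"dp":[0,0,0],"twist":[0,0,0],"grip":0.45},{"dp":[0,0,0],"twist":[0,0,0],"grip":0.45}]'
python3 - <<'E'
from h import *
s=bot.get_state()
p=bot.snapshot("wrist"); cv2.imwrite("pics/w2.png",p["color"]); print({k:np.round(p[k],3).tolist() for k in p if k not in("color","range_z")})
for l in ["red_coaster","black_coaster_1"]:
    print(l,[(round(float(d["p"]),2),np.round(d["centre"],1).tolist()) for d in bot.pinpoint(l,p)[:3]])
# fisheye cloud
z=p["range_z"];v,u=np.mgrid[:400,:640];a=u-p["cx"];b=v-p["cy"];r=np.hypot(a,b)+1e-9;th=r/p["fx"];t=np.tan(th)
C=np.stack([a/r*t*z,-b/r*t*z,-z],-1)@rot(p["attitude"]).T+np.array(p["origin"])
o=bot.outline_of("red_coaster",p)
if o:
    m=o[0]["region"]&(z>0)&(th<1.4); P=C[m]; print(len(P)); 
    for lo,hi in [(60,80),(80,100),(100,115),(115,128),(128,140)]:
        k=P[(P[:,2]>lo)&(P[:,2]<hi)]
        if len(k)>5: print(lo,hi,len(k),np.percentile(k,[2,50,98],axis=0).round(1).tolist())
p=bot.snapshot("scene"); print([np.round(d["centre"],1).tolist() for d in bot.pinpoint("bell_top",p)[:1]])
C,ok=cloud(p); m=ok&(np.hypot(C[...,0]-427,C[...,1]-138)<14)&(C[...,2]>50); print("bell cap z max",np.sort(C[m][:,2])[-5:].round(1))
E
```

```text
t: 5.77
tool_pos: [493.3, -8.0, 203.1]
ee_rot: [2.276, 2.164, 0.002]
contact_force: [0.7, 0.9, 0.0]
gripper_width: 0.5
t: 6.43
tool_pos: [571.9, -193.0, 202.0]
ee_rot: [-2.278, -2.161, -0.0]
contact_force: [-0.3, 0.8, -0.1]
gripper_width: 41.0
{'fx': 309.707, 'fy': 309.707, 'cx': 315.065, 'cy': 197.837, 'origin': [577.339, -115.669, 360.879], 'attitude': [-0.287, 0.009, -0.052], 'shot': 7}
red_coaster [(0.7, [620.9, -250.1, 72.4])]
black_coaster_1 [(0.89, [560.8, -246.7, 72.3]), (0.71, [507.8, -248.1, 74.0]), (0.59, [439.0, -244.6, 71.9])]
1094
60 80 206 [[619.7, -238.4, 60.7], [621.1, -210.8, 71.4], [630.5, -192.8, 79.6]]
80 100 240 [[619.8, -234.0, 80.7], [621.5, -198.4, 90.7], [630.2, -193.4, 99.5]]
100 115 253 [[620.3, -226.1, 100.6], [623.0, -205.3, 107.5], [629.8, -198.7, 114.4]]
115 128 223 [[620.9, -222.6, 115.2], [625.2, -215.5, 121.3], [629.6, -208.2, 126.7]]
[[429.0, 136.9, 61.0]]
bell cap z max [64.  64.2 64.2 64.7 64.8]
```

View pics/w2.png

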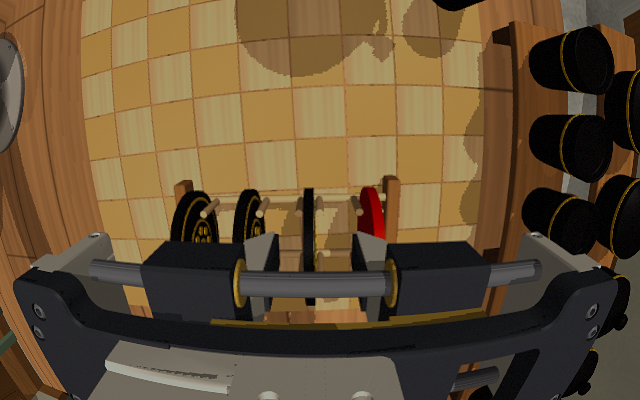

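Wrist: red coaster edge at (372,215), right of the still-displaced tool (some of the shift was cut by the speed limit). The bell cap is back at about 64 mm. I'll finish the lateral move, check, then descend.

```bash
python3 -m creep '[{"dp":[-19,18.4,0],"twist":[0,0,0],"grip":0.45},{"dp":[-19,18.4,0],"twist":[0,0,0],"grip":0.45},{"dp":[-19,18.4,0],"twist":[0,0,0],"grip":0.45},{"dp":[0,0,20],"twist":[0,0,0],"grip":0.45},{"dp":[0,0,20],"twist":[0,0,0],"grip":0.45},{"dp":[0,0,0],"twist":[0,0,0],"grip":0.45},{"dp":[0,0,0],"twist":[0,0,0],"grip":0.45}]'
python3 - <<'E'
from h import *
p=bot.snapshot("wrist"); cv2.imwrite("pics/w3.png",p["color"][150:330,200:440].repeat(3,0).repeat(3,1))
E
```

```text
t: 7.32
tool_pos: [624.1, -252.4, 161.8]
ee_rot: [-2.276, -2.162, 0.001]
contact_force: [0.9, 1.3, 0.7]
gripper_width: 40.9
```

View pics/w3.png

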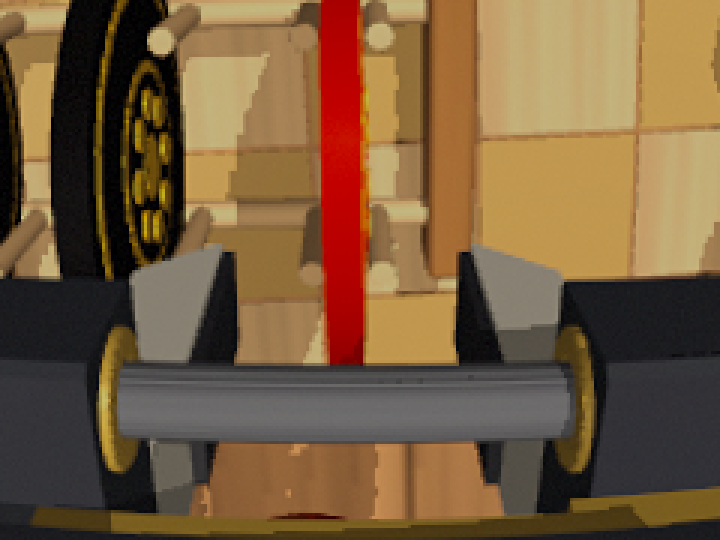

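Red edge at x≈345 of the crop, midway between the pads (235 and 458), and parallel to them. Descend and close.

```bash
python3 -m creep '[{"dp":[0,0,20],"twist":[0,0,0],"grip":0.45},{"dp":[0,0,20],"twist":[0,0,0],"grip":0.45},{"dp":[0,0,18],"twist":[0,0,0],"grip":0.45},{"dp":[0,0,10],"twist":[0,0,0],"grip":0.45},{"dp":[0,0,0],"twist":[0,0,0],"grip":0.3},{"dp":[0,0,0],"twist":[0,0,0],"grip":0.2},{"dp":[0,0,0],"twist":[0,0,0],"grip":0.12},{"dp":[0,0,0],"twist":[0,0,0],"grip":0}]'
python3 -m creep '[{"dp":[0,0,0],"twist":[0,0,0],"grip":0},{"dp":[0,0,0],"twist":[0,0,0],"grip":0},{"dp":[0,0,0],"twist":[0,0,0],"grip":0},{"dp":[0,0,0],"twist":[0,0,0],"grip":0}]'
```

```text
t: 8.03
tool_pos: [625.5, -253.7, 96.5]
ee_rot: [2.276, 2.161, 0.001]
contact_force: [-0.4, -0.1, -0.4]
gripper_width: 19.3
t: 8.37
tool_pos: [624.6, -253.5, 95.6]
ee_rot: [2.277, 2.163, -0.0]
contact_force: [-3.9, 1.4, 6.2]
gripper_width: 8.9
```

```bash
python3 -m creep '[{"dp":[0,0,-5],"twist":[0,0,0],"grip":0},{"dp":[0,0,-10],"twist":[0,0,0],"grip":0},{"dp":[0,0,-20],"twist":[0,0,0],"grip":0},{"dp":[0,0,-30],"twist":[0,0,0],"grip":0},{"dp":[0,0,-35],"twist":[0,0,0],"grip":0},{"dp":[0,0,-35],"twist":[0,0,0],"grip":0},{"dp":[0,0,-30],"twist":[0,0,0],"grip":0},{"dp":[0,0,0],"twist":[0,0,0],"grip":0}]'
cat >> h.py <<'E'
def plane(P):
    best=None;rng=np.random.default_rng(0)
    for _ in range(400):
        a=P[rng.choice(len(P),3,False)]; n=np.cross(a[1]-a[0],a[2]-a[0]); l=np.linalg.norm(n)
        if l<200: continue
        n/=l; m=abs((P-a[0])@n)<3
        if best is None or m.sum()>best.sum(): best=m
    c=P[best].mean(0); n=np.linalg.svd(P[best]-c,full_matrices=False)[2][2]; n*=np.sign(n[0])
    Q=P[abs((P-c)@n)<3]
    e1=np.cross([0,0,1],n);e1/=np.linalg.norm(e1);e2=np.cross(n,e1)
    uv=np.c_[(Q-c)@e1,(Q-c)@e2].astype(np.float32); (x,y),r=cv2.minEnclosingCircle(uv)
    (ex,ey),_,_=cv2.fitEllipse(cv2.convexHull(uv))
    pc=np.percentile(uv,[1,99],axis=0)
    print(" n",n.round(3),"yaw,tilt",np.degrees([np.arctan2(n[1],n[0]),np.arcsin(n[2])]).round(1),"mec",(c+x*e1+y*e2).round(1),round(r,1),"ell",(c+ex*e1+ey*e2).round(1),"pct",(c+pc.mean(0)@np.stack([e1,e2])).round(1),(pc[1]-pc[0]).round(1),"N",len(P),len(Q))
E
python3 - <<'E'
from h import *
for nme in ["scene","side"]:
    p=bot.snapshot(nme); C,ok=cloud(p); r=bot.outline_of("red_coaster",p)
    print(nme,"coaster",[np.round(d["centre"],1).tolist() for d in bot.pinpoint("red_coaster",p)[:1]])
    if r: plane(C[r[0]["region"]&ok])
    m=ok&(np.linalg.norm(C-[673,207,271],axis=-1)<92); print(" head"); plane(C[m])
    print("lens",[np.round(d["centre"],1).tolist() for d in bot.pinpoint("lens",p)[:1]])
    print("black",[np.round(d["centre"]).tolist() for d in bot.pinpoint("black_coaster_1",p)[:4]])
    cv2.imwrite(f"pics/l_{nme}.png",p["color"])
print(bot.get_state()["tool_pos"],bot.get_state()["t"])
E
```

```text
t: 9.03
tool_pos: [626.9, -254.3, 268.5]
ee_rot: [2.268, 2.154, 0.007]
contact_force: [0.5, -0.3, 0.4]
gripper_width: 9.0
scene coaster [[634.0, -253.8, 243.5]]
 n [ 0.999 -0.044  0.014] yaw,tilt [-2.5  0.8] mec [ 632.8 -255.   248.6] 61.2 ell [ 632.8 -254.4  247.7] pct [ 632.8 -253.4  246.4] [111. 110.] N 1024 930
 head
 n [0.596 0.682 0.424] yaw,tilt [48.9 25.1] mec [684.3 219.5 279. ] 86.0 ell [685.2 218.8 278.7] pct [685.8 217.7 279.6] [162.5 162.7] N 3544 1378
lens [[673.7, 208.4, 270.2]]
black [[564.0, -252.0, 73.0], [444.0, -245.0, 73.0], [502.0, -249.0, 75.0]]
side coaster [[624.4, -254.7, 237.8]]
 n [ 0.999 -0.039 -0.007] yaw,tilt [-2.2 -0.4] mec [ 618.8 -253.3  239.1] 63.7 ell [ 618.7 -256.4  237.8] pct [ 618.7 -256.   237.9] [116.1 113.9] N 497 397
 head
 n [0.6   0.677 0.427] yaw,tilt [48.5 25.3] mec [671.7 196.  284.3] 86.1 ell [672.5 198.3 279.7] pct [677.3 193.8 279.9] [144.6 147.6] N 1326 415
lens [[671.2, 210.3, 268.0]]
black [[444.0, -243.0, 74.0], [562.0, -254.0, 74.0], [505.0, -250.0, 77.0]]
[ 624.44177457 -253.19669527  258.62435103] 9.5333
```

Coaster hangs square in the grip with its centre 20.5 mm beyond the TCP. Both cameras agree on the lens axis: yaw 48.7°, tilt 25.2°, lens (673,208,270). The target disc centre is (583,106,206), with TCP at about (578,99,225). I'll go via a standoff so that the tilt is done before nearing the lamp.

```bash
python3 -m creep '[{"dp":[30.2,-14.3,0],"twist":[0,0,-6.46],"grip":0},{"dp":[31.6,-10.8,0],"twist":[0,0,-6.46],"grip":0},{"dp":[32.6,-7.2,0],"twist":[0,0,-6.46],"grip":0},{"dp":[33.2,-3.4,0],"twist":[0,0,-6.46],"grip":0},{"dp":[33.4,0.3,0],"twist":[0,0,-6.46],"grip":0},{"dp":[33.2,4.1,0],"twist":[0,0,-6.46],"grip":0},{"dp":[32.5,7.8,0],"twist":[0,0,-6.46],"grip":0},{"dp":[31.4,11.4,0],"twist":[0,0,-6.46],"grip":0}]'
python3 -m creep '[{"dp":[20,10,0],"twist":[-6.3,0,0],"grip":0},{"dp":[0,0,0],"twist":[-6.3,0,0],"grip":0},{"dp":[0,0,0],"twist":[-6.3,0,0],"grip":0},{"dp":[0,0,0],"twist":[-6.3,0,0],"grip":0},{"dp":[0,0,0],"twist":[0,0,0],"grip":0},{"dp":[0,0,0],"twist":[0,0,0],"grip":0},{"dp":[0,0,0],"twist":[0,0,0],"grip":0}]'
cat > goal.py <<'E'
from h import *
import sys
L=np.array([673,208,270.]); ps,t=np.radians([48.7,25.2])
n=np.array([np.cos(t)*np.cos(ps),np.cos(t)*np.sin(ps),np.sin(t)]); z=np.array([np.sin(t)*np.cos(ps),np.sin(t)*np.sin(ps),-np.cos(t)])
G=np.c_[np.cross(n,z),n,z]; T=L-150*n-20.5*z
s=bot.get_state(); Rm=rot(s["ee_rot"]); 
print("pos",np.round(s["tool_pos"],1),"goal",T.round(1),"shift in tool",(Rm.T@(T-s["tool_pos"])).round(1),"in goal axes",(G.T@(T-s["tool_pos"])).round(1),"turn deg",np.degrees(R.from_matrix(Rm.T@G).as_rotvec()).round(2),"w",s["gripper_width"],"t",s["t"])
E
python3 goal.py
```

```text
t: 10.2
tool_pos: [522.1, -4.8, 259.5]
ee_rot: [-1.099, -2.943, 0.0]
contact_force: [0.5, 0.3, -1.3]
gripper_width: 9.2
t: 10.78
tool_pos: [515.0, 14.2, 259.9]
ee_rot: [1.032, 2.737, 0.608]
contact_force: [0.5, 0.0, -1.3]
gripper_width: 8.7
pos [515.   14.2 259.9] goal [577.7  99.5 224.7] shift in tool [ 9.2 80.6 76.5] in goal axes [ 9.2 80.4 76.7] turn deg [-0.14  0.03  0.  ] w 8.73706205910021 t 10.7833
```

```bash
python3 -m creep '[{"dp":[3,0,25],"twist":[0,0,0],"grip":0},{"dp":[3,0,26],"twist":[0,0,0],"grip":0},{"dp":[3.2,0,25.5],"twist":[0,0,0],"grip":0},{"dp":[0,20,0],"twist":[0,0,0],"grip":0},{"dp":[0,20,0],"twist":[0,0,0],"grip":0},{"dp":[0,18,0],"twist":[0,0,0],"grip":0},{"dp":[0,14,0],"twist":[0,0,0],"grip":0},{"dp":[0,8.5,0],"twist":[0,0,0],"grip":0}]'
python3 -m creep '[{"dp":[0,0,0],"twist":[0,0,0],"grip":0},{"dp":[0,0,0],"twist":[0,0,0],"grip":0},{"dp":[0,0,0],"twist":[0,0,0],"grip":0},{"dp":[0,0,0],"twist":[0,0,0],"grip":0}]'
python3 goal.py
python3 - <<'E'
from h import *
for nme in ["scene","side"]:
    p=bot.snapshot(nme); C,ok=cloud(p); r=bot.outline_of("red_coaster",p)
    print(nme,"coaster",[np.round(d["centre"],1).tolist() for d in bot.pinpoint("red_coaster",p)[:1]])
    if r: 
        m=r[0]["region"]&ok; print(m.sum())
        if m.sum()>60: plane(C[m])
    d=C-[673,208,270.]; n=np.array([.597,.68,.426]); m=ok&(np.linalg.norm(d,axis=-1)<92)&(abs(d@n)<25); print(" head"); plane(C[m])
    print("bell",[np.round(d["centre"]).tolist() for d in bot.pinpoint("bell_top",p)[:1]])
    cv2.imwrite(f"pics/f_{nme}.png",p["color"])
a,b=[cv2.imread(f"pics/f_{k}.png") for k in("scene","side")]
cv2.imwrite("pics/final.png",np.vstack([cv2.resize(a[130:330,200:520],None,fx=1.5,fy=1.5),cv2.resize(b[60:260,180:500],None,fx=1.5,fy=1.5)]))
E
```

```text
t: 11.45
tool_pos: [578.8, 102.0, 225.6]
ee_rot: [1.026, 2.738, 0.61]
contact_force: [0.8, 0.1, 0.1]
gripper_width: 9.4
t: 11.78
tool_pos: [576.8, 99.5, 224.1]
ee_rot: [1.032, 2.737, 0.611]
contact_force: [0.6, 0.4, -1.1]
gripper_width: 8.6
pos [576.8  99.5 224.1] goal [577.7  99.5 224.7] shift in tool [-0.7  0.8 -0.3] in goal axes [-0.7  0.8 -0.3] turn deg [-0.06 -0.04 -0.02] w 8.557748729319066 t 11.7833
scene coaster [[588.1, 103.6, 200.7]]
1121
 n [0.598 0.679 0.425] yaw,tilt [48.6 25.1] mec [586.8 107.7 208.6] 61.6 ell [587.  107.9 208.1] pct [587.5 108.  207.1] [114.3 110.7] N 1121 1005
 head
 n [0.595 0.681 0.427] yaw,tilt [48.8 25.3] mec [685.6 218.9 278.2] 86.2 ell [685.1 219.  278.7] pct [685.7 218.  279.6] [162.3 162.9] N 3534 1374
bell []
side coaster [[583.4, 107.1, 206.8]]
270
 n [0.601 0.683 0.415] yaw,tilt [48.7 24.5] mec [592.   94.6 199.3] 61.0 ell [595.7  93.  196.6] pct [593.1  91.9 202.2] [ 76.7 106.5] N 270 236
 head
 n [0.609 0.667 0.429] yaw,tilt [47.6 25.4] mec [675.2 195.7 279.4] 80.2 ell [675.3 195.7 279.2] pct [679.8 190.8 280.4] [140.1 145.4] N 906 286
bell [[505.0, -250.0, 78.0]]
```

View pics/final.png

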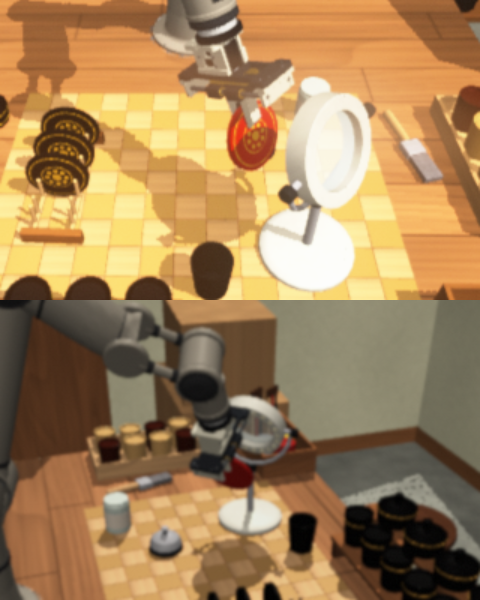

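Picture: coaster at crop (252,135), painted face towards the lens; gripper clear of the lamp; bell, black coasters and other ware in place. From the scene camera alone, the disc centre is 150.7 mm from the glass, about 1 mm off the axis and within 0.5° of square. Handing in.

```bash
python3 goal.py; python3 -c "
from workcell import bot
print(bot.hand_in())"
```

```text
pos [577.2  99.7 224.6] goal [577.7  99.5 224.7] shift in tool [-0.5  0.1  0. ] in goal axes [-0.5  0.1  0. ] turn deg [-0.    0.01  0.  ] w 8.741445044743438 t 12.1833
the job is handed in; nothing more can be done
None
```

The job is handed in at about 12.2 s of the 43 s allowed, with the gripper still holding the red coaster in front of the magnifier.

- **Bell:** I pressed the plunger onto its stop. The tip was 55.9 mm above the table and the push 19 N, with force climbing steeply over the last 0.2 mm. The cap was back at about 64 mm afterwards.
- **Coaster:** I gripped it from above in the front slot of the rack, lifted it straight out and brought it to the lens by way of a standoff point.
- **Final position:** The scene camera puts the disc centre 150.7 mm from the glass and about 1 mm off the lens axis. The painted face is towards the glass and within about 0.5° of square. The arm's own reading was within 0.5 mm and 0.1° of the target.
- **Surroundings:** The lamp head measured the same before and after. The black coasters were in place after the lift, and the last picture shows nothing else moved.
- **Checks that disagreed:** The side camera saw the coaster only partly, behind the gripper. Its coaster plane (tilt 24.5°) and head fit (yaw 47.6°) were each about 1° off the scene camera's. In the last pictures the bell network found nothing in one view and mistook a black coaster for the bell in the other. I relied on the earlier bell measurement and on seeing the bell in the picture.

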